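# Release the boot-warmer mast and hold its index plunger back

### The job

The electric boot warmer's nozzle mast has to come down for short boots. First switch the warmer off by pressing down the raised half of the rocker on its front edge; then pull the round black knob of the spring-loaded index plunger straight out, fully back, and hold it there while the mast sinks by itself to the bottom. Finish still gripping the knob fully back, because I will set the new mast height while you hold it, and leave everything else lying where it is.

Things in the scene. Friction and masses are not known exactly. Their poses are not given: they have to be found in the camera images.
- warmer: Boot warmer tray of ribbed grey plastic, 270 mm deep (x), 400 mm wide (y), fixed to the counter. Origin: centre of its underside; x points to its back, y to its left, z up. Ribbed floor 26 mm high, rims and front rail 34 mm. A grey fan housing stands on it from x = 0 to 115 mm, y = -85 to 85 mm, up to z = 115 mm; the mast rises from its top at x = 75 mm, y = 0.
- switch (a point): Centre of the small black rocker switch, in the valley of its V-shaped top, 38 mm above the counter, on the tray's front rail at x = -117 mm, y = -90 mm of the tray. A fixed point; its axes are the tray's. The rocker is 18 mm in x, 34 mm in y. At the start (on) its right half (-y) is level and its left half (+y) stands up at 17 degrees, outer end 5 mm above the valley.
- rocker (a joint): Rocker switch: 0 rad on, 0.30 rad off. Pressing the raised left half down until it is level, with 3 to 5 N at its outer part, turns it fully off; it is stiff, without a spring, and stays where it is left. The right half then stands up.
- knob (a point): Centre of the index plunger's black cylindrical knob, 26 mm in diameter, 24 mm long, its axis level along the tray's x, 85 mm above the counter, in front of the fan housing. Moves with the knob; its axes are the tray's. At the start it spans 20 to 44 mm in front of the housing; behind it a steel barrel of 21 mm diameter, 18 mm long. It pulls out along the tray's -x, level, by 12 mm.
- plunger (a joint): How far the plunger is pulled out (m): 0 seated, its pin in a hole of the mast; 0.012 fully back, at its stop. The spring pulls back with 6 N seated, 12 N fully back; the mast's weight on the pin adds about 1 N until it is clear, at about 0.007. Let go, it springs back and catches the next hole of the mast.
- mast (a joint): How far the mast has sunk (m): 0 at the start, locked by the pin; 0.060 at the bottom stop. Holes every 20 mm. With the pin clear it sinks slowly by its own weight, damped, in about 1 to 2 s.
- mast_head (a point): Top centre of the mast's grey manifold (56 mm deep, 190 mm wide, 40 mm high), 221 mm above the counter at the start, sinking with the mast. Two upright nozzles, 48 mm thick at their foot, stand on it 65 mm to either side and reach 101 mm higher.
- shoehorn: Stainless steel shoehorn 160 mm long, 40 mm wide, lying in the right part of the tray. Leave it alone. Origin: its middle, underside.
- shoetree: Wooden shoe tree 214 mm long, 60 mm wide, 62 mm high, lying in the left part of the tray. Leave it alone. Origin: its middle, underside.
- bowl: White porcelain trinket bowl, 100 mm across, 42 mm high, on the counter. Leave it alone. Origin: centre of its underside.
- tin: Round steel polish tin, 83 mm across, 24 mm high, on the counter. Leave it alone. Origin: centre of its underside.
- brush: Wooden shoe brush 172 mm by 56 mm, 42 mm high, on the counter. Leave it alone. Origin: centre of its underside.
- umbrella_handle: Walnut umbrella crook handle with chrome caps, about 150 mm by 97 mm, 26 mm high, lying flat on the counter. Leave it alone. Origin: on its straight part, underside.
- key: Brass door key on a steel ring, 90 mm long, 4 mm thick, on the counter in front of the tray. Leave it alone. Origin: centre of its round bow, underside.

How it is judged:
By the outcome, as a careful person would: the job done as asked, in the order asked, and still so for the second after the job is handed in, while the arm keeps its last pose, push and grip.
It also fails if it takes over 42 s, if anything falls off the work surface, if the arm or the gripper's body presses on something with over 40 N, if the wrist force passes 120 N, or if a joint passes its speed limit or range.

### The arm

A 6-joint arm with a two-finger parallel gripper is mounted at the origin on the work surface. World frame = base frame: x ahead of the robot, y to its left, z up, the work surface at z = 0. Lengths are in m, angles in rad, forces in N, time in s.
With the tool pointing down it reaches from about 0.275 to 0.85 m from the base axis. Payload 5.2 kg.
Tool frame: the origin (TCP) lies at the very end of the fingers, on their centre line; the grasp point (between the pads) lies 19 mm behind it; z points along the fingers, x is the direction in which the jaws open and shut, and the axes are right-handed (so a half turn about z gives the same grasp; the last joint's range is limited). The gripper opens to 85 mm and grips with 20 to 120 N. Pads are 22 mm wide; open, the fingers measure 114 mm over their backs; the gripper's body (76 mm by 85 mm) begins 54 mm behind the grasp point. The pads swing forward as they close: fully open they stand 13 mm farther back than shut.
Start: joints at [0.964, 0.259, 1.535, -0, 1.348, -0.203], TCP at [0.216, 0.506, 0.205] pointing down, gripper open.
Joint ranges: [-3.14, 3.14], [-0.91, 2.08], [0.19, 2.58], [-1.22, 4.36], [0.22, 2.71], [-3.12, 3.12]. Speed limits (rad/s): [2.57, 2.57, 3.14, 3.14, 3.14, 3.14].

### API

Orientations are given as [roll, pitch, yaw] about the fixed x, y, z axes, in that order (R = Rz(yaw) Ry(pitch) Rx(roll)).
In Python, from workcell import ctrl gives the robot as it stands.
- The arm moves only by the tool send_rows, never from a script. Its argument "series" is a list that holds one entry, the list of rows, each a list of 7 numbers: the shift along the tool's x, y, z normalised to -1 to 1, where 1 is 500 mm, then the turn, a rotation vector about the tool's x, y, z normalised to -1 to 1, where 1 is 90 degrees, then the gripper command: -1 is shut, 1 is fully open, values between are in proportion. A call has 1 to 12 rows; each row is the pose to reach, as a shift and turn from the pose commanded when the call began, along the tool's axes at that moment; what a row does not reach only later rows make up. A row lasts 1/12 s, in which the tool goes at most 41.7 mm and 7.16 degrees, less where a joint would pass 70% of its speed; a pose out of reach is approached as far as the arm can. A call with a number of a shift or a turn outside -1 to 1 is refused whole. A call with a gripper value outside its range is refused whole. The fingers move at their own pace and stop on an object; "grip_force" is the grip in N (left out, the last holds). Time passes only in rows, so rows that repeat a pose let the fingers close. It gives the time, the measured TCP pose, the force and the opening at its end, in the units of the state.
- ctrl.observe(): the state, without advancing time (a new reading comes with each control period).
- ctrl.read_camera(name): name is "side" or "top"; returns the picture (384x512x3 uint8, red, green, blue); there is no depth.
- ctrl.get_calibration(name): a dict with "camera_matrix" (3x3 intrinsics, pixels), "extrinsics" (4x4, takes a point from camera to world coordinates). Camera axes: x right, y down, z forward; pixel columns grow to the right and rows downward; lengths in m; the calibration is good to about 2 mm. A picture is of the moment at which its call begins. get_calibration takes no time and is no camera call.
- ctrl.close_job(): hands the job in, once; it reports no verdict.
The state is a dict: "t": time; "joint_pos": joint angles; "qvel": joint speeds; "joint_efforts": joint torques, N m; "tcp_pos": TCP position; "orientation": TCP orientation; "wrist_force": force on the tool from outside, world axes, zero at the start; "ft_torque": the same for the moment, N m; "finger_gap": opening from 0.0 (shut) to 1.0 (fully open).
Only numpy, scipy, OpenCV 4.12 (cv2) and the standard library are available. Lean on these libraries where they do the work, as an engineer would, in place of code of your own. Each camera call takes 0.05 s, during which the arm holds its last target.

## Working session

There is one attempt and no reset: what is moved stays moved. The work goes in short steps, Python scripts to look and compute and a tool call to move; the robot and the scene stay as the last step left them, time stands still between calls to the robot, and variables do not carry over. Pictures are saved under pics/ and viewed, and the job is handed in when it is done.

Besides the shell and the picture viewer there is one more tool, called as name(argument=value, ...) on one line, values as JSON. send_rows: Moves the arm, as the interface text tells. Its arguments: {"type":"object","properties":{"series":{"type":"array"},"grip_force":{"type":"number"}},"required":["series"]}

```bash
mkdir -p pics; ls; python3 - <<'E'
from workcell import ctrl
import cv2,numpy as np
np.set_printoptions(precision=4,suppress=True)
print(ctrl.observe())
for n in("side","top"):
    im=ctrl.read_camera(n); cv2.imwrite(f"pics/{n}0.png",im[:,:,::-1])
    c=ctrl.get_calibration(n); print(n,c["camera_matrix"],c["extrinsics"])
E
```

```text
pics
{'t': 0.0, 'joint_pos': array([ 0.9642,  0.2594,  1.5361,  0.    ,  1.348 , -0.2028]), 'qvel': array([ 0.0004, -0.0004, -0.0005, -0.0003,  0.0004, -0.0007]), 'joint_efforts': array([  0.0014, -44.6049, -29.0569,  -0.0003,   0.0119,   0.    ]), 'tcp_pos': array([0.2157, 0.5053, 0.2038]), 'orientation': array([-3.1412,  0.0019,  1.167 ]), 'wrist_force': array([-0.5259, -0.1335, -0.6239]), 'ft_torque': array([ 0.0256, -0.0047, -0.007 ]), 'finger_gap': 1.0034343058410005}
side [[402.8871   0.     255.7712]
 [  0.     402.8871 192.0765]
 [  0.       0.       1.    ]] [[ 0.9928 -0.0515  0.1082  0.3538]
 [-0.1188 -0.5416  0.8322 -1.1583]
 [ 0.0158 -0.8391 -0.5438  0.9015]
 [ 0.      0.      0.      1.    ]]
top [[413.7639   0.     252.1571]
 [  0.     413.7639 185.839 ]
 [  0.       0.       1.    ]] [[-0.025  -0.9919  0.1247  0.3607]
 [-0.9994  0.0276  0.0185 -0.0218]
 [-0.0218 -0.1242 -0.992   1.3367]
 [ 0.      0.      0.      1.    ]]
```

View pics/side0.png

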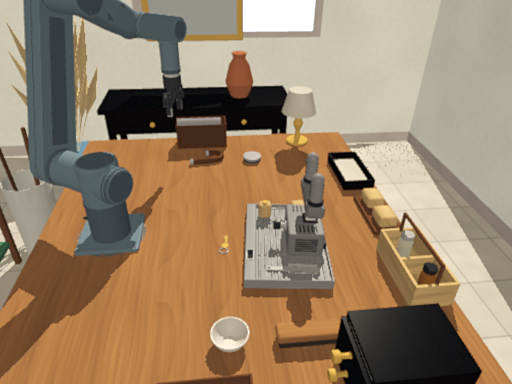

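View pics/top0.png

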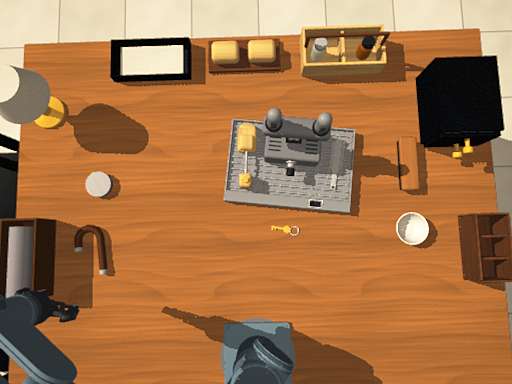

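```bash
python3 - <<'E'
import cv2
a=cv2.imread("pics/top0.png")[95:225,215:365]; cv2.imwrite("pics/top0c.png",cv2.resize(a,None,fx=5,fy=4.6 and 5,interpolation=cv2.INTER_CUBIC)[:600])
a=cv2.imread("pics/side0.png")[185:300,235:345]; cv2.imwrite("pics/side0c.png",cv2.resize(a,None,fx=5,fy=5,interpolation=cv2.INTER_CUBIC))
E
```

```text
(no output)
```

View pics/top0c.png

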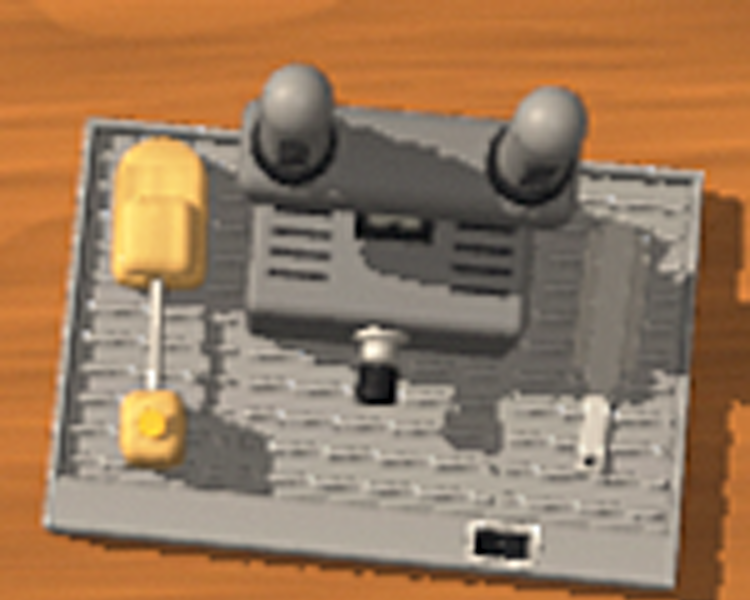

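View pics/side0c.png

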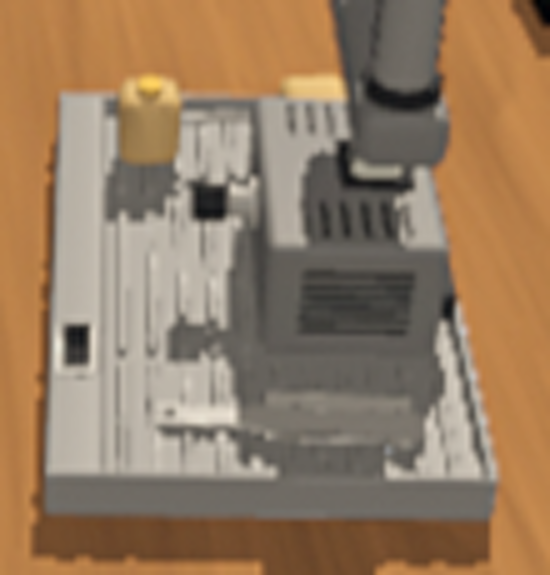

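```bash
cat > h.py <<'E'
import numpy as np
from workcell import ctrl
from scipy.optimize import least_squares
np.set_printoptions(precision=4,suppress=True)
def proj(n,P):
    c=ctrl.get_calibration(n);E=c["extrinsics"];p=(np.atleast_2d(P)-E[:3,3])@E[:3,:3];q=p@c["camera_matrix"].T;return q[:,:2]/q[:,2:]
def tray(p,L):
    c,s=np.cos(p[2]),np.sin(p[2]);L=np.atleast_2d(L);return np.c_[p[0]+c*L[:,0]-s*L[:,1],p[1]+s*L[:,0]+c*L[:,1],L[:,2]]
E
python3 - <<'E'
from h import *
T=[(-.135,.2,.034,45,529),(-.135,-.2,.034,672,582),(.135,.2,.034,88,121),(.135,-.2,.034,704,173),(-.117,-.09,.038,503,543),(-.052,0,.095,377,383)]
S=[(-.135,-.2,.034,47,478),(.135,-.2,.034,497,475),(-.135,.2,.034,60,94),(-.117,-.09,.038,76,345),(-.044,0,.085,208,202)]
T[5]=(-.032,0,.098,377,383)
S[4]=(-.035,-.004,.091,208,202)
T=np.array(T);S=np.array(S)
pt=(T[:,3:]+.5)/5-.5+[215,95]; ps=(S[:,3:]+.5)/5-.5+[235,185]
def r(p,w):
    o=[]
    if w!=1:o.append((proj("top",tray(p,T[:,:3]))-pt).ravel())
    if w!=0:o.append((proj("side",tray(p,S[:,:3]))-ps).ravel())
    return np.concatenate(o)
for w in(0,1,2):
    f=least_squares(r,[.6,0,0],args=(w,),loss="soft_l1");print(w,f.x);print(f.fun.reshape(-1,2))
p=f.x
for l in([-.117,-.09,.038],[-.032,0,.085]):print(tray(p,l))
E
```

```text
0 [ 0.5901 -0.1189 -0.1198]
[[-0.5669  0.2041]
 [ 0.8299  1.4022]
 [-0.5798 -0.7963]
 [-0.0301 -0.5173]
 [ 0.1027  0.1376]
 [ 0.2498 -0.1541]]
1 [ 0.592  -0.1186 -0.1185]
[[-0.2501 -0.5064]
 [ 0.7058  1.088 ]
 [-0.2751 -0.2461]
 [ 0.4417  0.1798]
 [-0.6643 -0.6273]]
2 [ 0.5909 -0.1188 -0.1182]
[[-0.5237  0.0368]
 [ 0.8805  1.0311]
 [-0.6692 -0.9668]
 [-0.1151 -0.8818]
 [ 0.1436 -0.1776]
 [ 0.2463 -0.4354]
 [-0.5776 -0.4108]
 [ 0.4016  1.1666]
 [-0.5572 -0.1892]
 [ 0.1301  0.2606]
 [-0.9659 -0.5609]]
[[ 0.4641 -0.1944  0.038 ]]
[[ 0.5592 -0.1151  0.085 ]]
```

```bash
cat >> h.py <<'E'
from scipy.spatial.transform import Rotation as Ro
TR=[.5909,-.1188,-.119]
def target(local,tilt=0.,yawflip=0):
    # tool z down tilted by tilt towards tray +x ; tool x along tray +y
    Rt=Ro.from_euler('z',TR[2])*Ro.from_euler('y',-tilt)
    B=np.array([[0,1,0],[1,0,0],[0,0,-1.]]).T  # cols: tool x=+y, y=+x, z=-z
    return tray(TR,local)[0], Rt*Ro.from_matrix(B)
def row(local,tilt=0.):
    s=ctrl.observe();p=s["tcp_pos"];R=Ro.from_euler('xyz',s["orientation"])
    pt,Rt=target(local,tilt)
    print("t",s["t"],"now",p,"local now",Ro.from_euler('z',-TR[2]).apply(p-[TR[0],TR[1],0]),"F",s["wrist_force"],"gap",s["finger_gap"])
    print("tgt",pt,"row",R.inv().apply(pt-p)/.5,(R.inv()*Rt).as_rotvec()/(np.pi/2))
E
python3 -c "
from h import *
row([-.117,-.074,.09])
row([-.117,-.074,.20])
print(ctrl.observe()['tcp_pos'])"
```

```text
t 0.1 now [0.2158 0.5054 0.204 ] local now [-0.4466  0.5752  0.204 ] F [-0.4468 -0.3795 -0.457 ] gap 1.004139513114703
tgt [ 0.4659 -0.1784  0.09  ] row [-1.0606  0.9974  0.2293] [-0.0004  0.001  -0.1813]
t 0.1 now [0.2158 0.5054 0.204 ] local now [-0.4466  0.5752  0.204 ] F [-0.4468 -0.3795 -0.457 ] gap 1.004139513114703
tgt [ 0.4659 -0.1784  0.2   ] row [-1.0609  0.9974  0.0093] [-0.0004  0.001  -0.1813]
[0.2158 0.5054 0.204 ]
```

send_rows(series=[[[-0.6, 0.56, 0.0, 0, 0, -0.18, -1], [-0.6, 0.56, 0.0, 0, 0, -0.18, -1], [-0.6, 0.56, 0.0, 0, 0, -0.18, -1], [-0.6, 0.56, 0.0, 0, 0, -0.18, -1], [-0.6, 0.56, 0.0, 0, 0, -0.18, -1], [-0.6, 0.56, 0.0, 0, 0, -0.18, -1], [-0.6, 0.56, 0.0, 0, 0, -0.18, -1], [-0.6, 0.56, 0.0, 0, 0, -0.18, -1], [-0.95, 0.95, 0.0, 0, 0, -0.18, -1], [-0.95, 0.95, 0.0, 0, 0, -0.18, -1], [-0.95, 0.95, 0.0, 0, 0, -0.18, -1], [-0.95, 0.95, 0.0, 0, 0, -0.18, -1]]])

```text
t: 1.1
tcp_pos: [0.395, 0.0423, 0.2047]
orientation: [3.141, -0.0, 1.45]
wrist_force: [1.4, 0.7, 0.4]
finger_gap: 0.0
```

```bash
python3 -c "
from h import *
row([-.117,-.074,.08])"
```

```text
t 1.1 now [0.395  0.0423 0.2047] local now [-0.2136  0.1367  0.2047] F [1.3768 0.7196 0.3611] gap 0.0001028026766228682
tgt [ 0.4659 -0.1784  0.08  ] row [-0.421   0.1941  0.2495] [ 0.0002 -0.0001 -0.0015]
```

send_rows(series=[[[-0.42, 0.194, 0.1, 0, 0, 0, -1], [-0.42, 0.194, 0.1, 0, 0, 0, -1], [-0.42, 0.194, 0.1, 0, 0, 0, -1], [-0.42, 0.194, 0.1, 0, 0, 0, -1], [-0.42, 0.194, 0.1, 0, 0, 0, -1], [-0.42, 0.194, 0.1, 0, 0, 0, -1], [-0.42, 0.194, 0.25, 0, 0, 0, -1], [-0.42, 0.194, 0.25, 0, 0, 0, -1], [-0.42, 0.194, 0.25, 0, 0, 0, -1], [-0.42, 0.194, 0.25, 0, 0, 0, -1]]])

```text
t: 1.93
tcp_pos: [0.4642, -0.1749, 0.0783]
orientation: [-3.137, -0.003, 1.449]
wrist_force: [0.6, 0.1, 0.8]
finger_gap: -0.001
```

```bash
python3 - <<'E'
from h import *
import cv2
o=[]
for n in("side","top"):
    im=ctrl.read_camera(n)[:,:,::-1]
    u,v=proj(n,tray(TR,[-.117,-.082,.06]))[0].astype(int)
    o.append(cv2.resize(im[max(0,v-40):v+40,u-40:u+40],(400,400),interpolation=cv2.INTER_CUBIC));print(n,u-40,max(0,v-40))
cv2.imwrite("pics/sw1.png",np.hstack(o))
row([-.117,-.074,.045])
E
```

```text
side 209 206
top 273 162
t 2.0333 now [ 0.4669 -0.1762  0.0813] local now [-0.1163 -0.0717  0.0813] F [ 0.8723 -0.4351  0.8597] gap -0.0018319006593638318
tgt [ 0.4659 -0.1784  0.045 ] row [-0.0045 -0.0016  0.0727] [ 0.0012  0.0006 -0.001 ]
```

View pics/sw1.png

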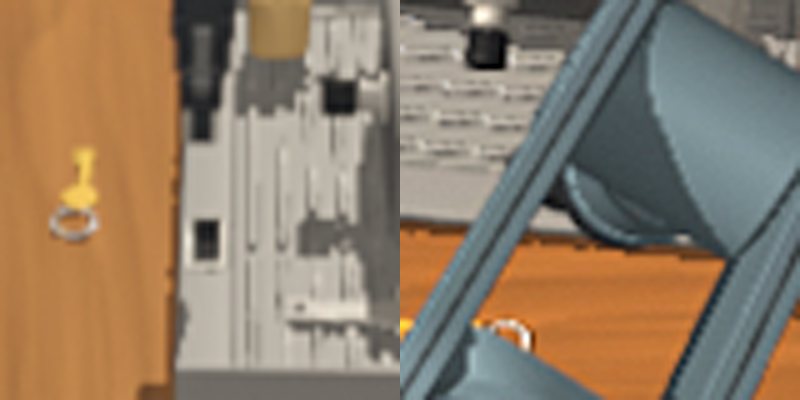

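```bash
python3 - <<'E'
from h import *
s=ctrl.observe();p=s["tcp_pos"]
print(p,(proj("side",p)-[209,206])*5, (proj("side",tray(TR,[[-.117,-.09,.038],[-.117,-.073,.043],[-.117,-.107,.038]]))-[209,206])*5)
E
```

```text
[ 0.4669 -0.1762  0.0813] [[206.4828 168.0452]] [[204.4647 239.1863]
 [204.8468 215.5298]
 [204.137  257.3278]]
```

```bash
python3 - <<'E'
from h import *
import cv2
im=ctrl.read_camera("side")[:,:,::-1]
cv2.imwrite("pics/sw2.png",cv2.resize(im[195:265,225:275],(500,600),interpolation=cv2.INTER_NEAREST)); 
p=ctrl.observe()["tcp_pos"];print(p,(proj("side",p)-[225,195]+.5)*[10,600/70])
E
```

```text
[ 0.4674 -0.1764  0.0819] [[259.4603 385.7682]]
```

View pics/sw2.png

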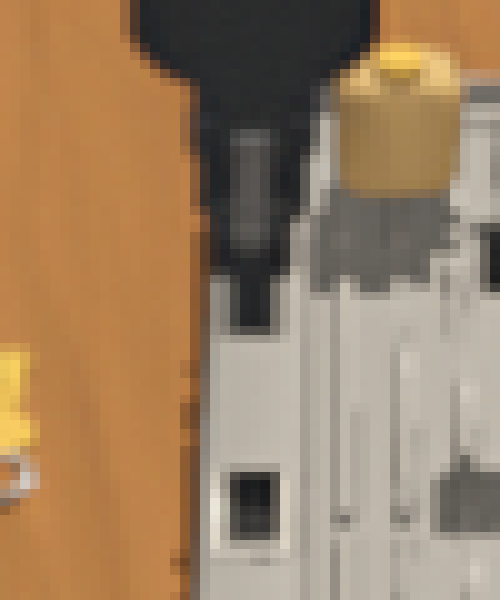

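```bash
python3 - <<'E'
from h import *
import cv2
im=cv2.imread("pics/side0.png")
cv2.imwrite("pics/g0.png",cv2.resize(im[75:135,145:205],(600,600),interpolation=cv2.INTER_NEAREST)); 
p=[.2158,.5054,.204];print((proj("side",[p,[.2158,.5054,.184],[.2158,.5054,.217]])-[145,75]+.5)*10)
E
```

```text
[[316.3537 464.7448]
 [320.5531 507.5597]
 [313.596  436.6283]]
```

View pics/g0.png

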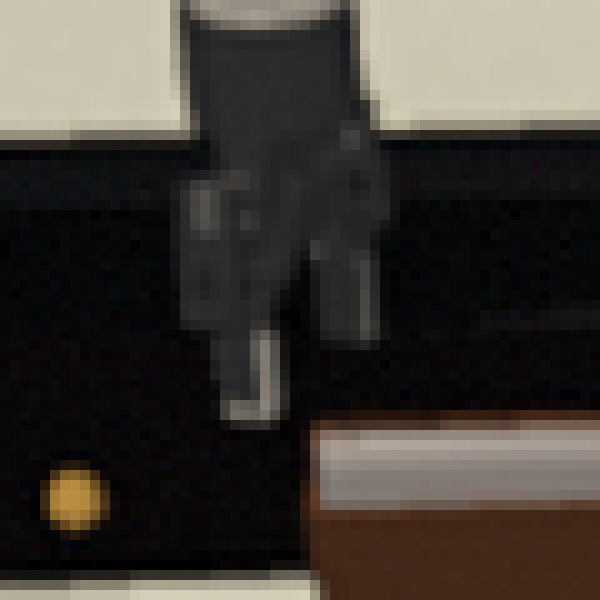

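```bash
python3 - <<'E'
from h import *
for p in([.1993,.466,.217],[.1993,.466,.236],[.2325,.544,.217],[.2325,.544,.236]):print((proj("side",p)-[145,75]+.5)*10)
E
```

```text
[[269.8006 474.0188]]
[[265.38   431.8945]]
[[356.078  401.3719]]
[[352.3338 360.4571]]
```

send_rows(series=[[[-0.004, -0.002, 0.03, 0, 0, 0, -1], [-0.004, -0.002, 0.056, 0, 0, 0, -1], [-0.004, -0.002, 0.056, 0, 0, 0, -1], [-0.004, -0.002, 0.056, 0, 0, 0, -1]]])

```text
t: 2.42
tcp_pos: [0.4654, -0.1778, 0.0532]
orientation: [3.14, 0.001, 1.45]
wrist_force: [-1.0, -0.8, 0.4]
finger_gap: -0.001
```

```bash
python3 - <<'E'
from h import *
import cv2
im=ctrl.read_camera("side")[:,:,::-1]
cv2.imwrite("pics/sw3.png",cv2.resize(im[195:265,225:275],(500,600),interpolation=cv2.INTER_NEAREST)); 
p=ctrl.observe()["tcp_pos"];print(p,(proj("side",p)-[225,195]+.5)*[10,600/70])
row([-.117,-.074,.045])
E
```

```text
[ 0.4658 -0.1781  0.0535] [[254.2362 447.9441]]
t 2.4667 now [ 0.4658 -0.1781  0.0535] local now [-0.1172 -0.0737  0.0535] F [ 0.0337 -0.0454  0.2622] gap -0.0024843157197893748
tgt [ 0.4659 -0.1784  0.045 ] row [-0.0006  0.0004  0.0169] [ 0.0016  0.0008 -0.0009]
```

View pics/sw3.png

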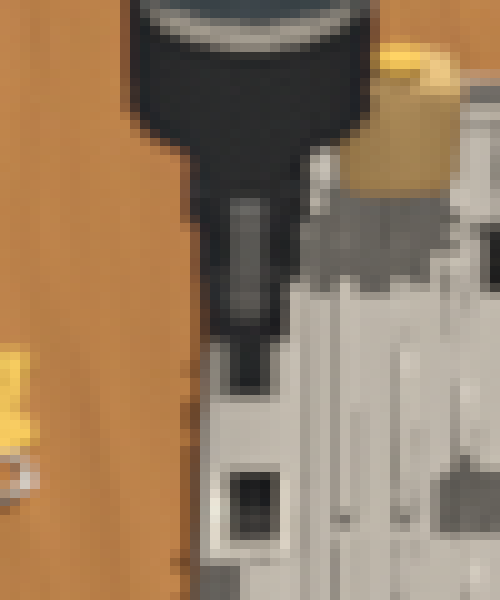

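```bash
python3 - <<'E'
from h import *
import cv2
im=ctrl.read_camera("side")[:,:,::-1]
a=cv2.imread("pics/side0.png")
d=np.abs(im.astype(int)-a).sum(2)
print(d[230:262,243:260]); print(im[230:262,243:260,1])
E
```

```text
[[  6  15  68 332 380 298 274 280 346 426 339  22  14   3   1   2   0]
 [  4  22  62 345 404 337 315 322 381 438 321  20  13   5   0   1   1]
 [  5  19  76 353 417 378 363 371 414 453 315  24   9   4   1   1   0]
 [  3  15  80 344 410 403 405 408 426 450 311  30  11   2   2   1   3]
 [  3  14  56 271 344 388 406 409 390 343 187  20   7   4   3   0   0]
 [  2  14  19 152 263 376 414 418 352 208  57   2   8   3   3   1   1]
 [  4  10   2  97 229 372 410 414 344 153   9   9   3   1   3   1   1]
 [  2  12   5 100 229 370 411 417 343 155  10   9   3   2   1   0   1]
 [  1   9   5  97 232 370 419 420 346 159  12  10   5   0   1   2   0]
 [  1   6   5 105 239 382 425 431 354 166  16   9   6   1   0   1   1]
 [  0   8   3  93 215 332 357 360 312 163  20   6   0   0   1   0   3]
 [  1   3   0  37  92 127 131 133 127  77   9   3   0   1   1   1   0]
 [  1   1   5   6   3   5   2   3   6   2   6   3   0   0   1   1   1]
 [  0   2   1   3   4   7   9   6   4   3   3   1   1   2   2   2   0]
 [  2   2   1   2   0   2   1   4   1   1   1   1   1   2   1   0   0]
 [  0   1   1   0   0   2   2   2  
[... 2745 characters left out ...]
151 213 156  57  31  33  27  80 206 186 158 175 182 151 184]
 [ 92  73 153 229 174  66  35  39  30  82 205 185 158 175 182 152 184]
 [ 92  75 154 231 177  75  47  51  45  87 204 183 156 176 182 144 161]
 [ 93  76 155 223 171  78  56  62  57  92 204 180 154 175 182 134 115]
 [ 91  77 158 216 166  78  53  57  53  92 202 179 155 176 182 157 147]
 [ 91  78 160 215 166  90  75  78  79 120 206 180 154 175 183 172 184]
 [ 91  82 161 212 184 158 158 159 160 174 209 179 154 175 181 154 186]
 [ 84  86 159 194 190 186 188 177 173 186 194 176 157 175 181 144 183]
 [ 72  85 137 149 146 146 168 158 152 171 180 181 162 175 180 141 182]
 [ 84  80  96  98  95 104 169 184 183 185 187 184 163 175 181 142 183]]
```

```bash
python3 - <<'E'
from h import *
import cv2
im=cv2.imread("pics/top0.png")
cv2.imwrite("pics/g1.png",cv2.resize(im[280:340,20:100],(800,600),interpolation=cv2.INTER_NEAREST)); 
for p in([.2158,.5054,.204],[.1993,.466,.217],[.2325,.544,.217],[.2158,.5054,.217],[.2158,.5054,.236]):print((proj("top",p)-[20,280]+.5)*10)
c=ctrl.observe();print(c)
E
```

```text
[[476.9982 172.2456]]
[[599.2727 239.478 ]]
[[313.0498 118.3059]]
[[454.2992 179.1573]]
[[420.1518 189.5548]]
{'t': 2.5167, 'joint_pos': array([-0.5893,  0.3256,  1.8566,  0.    ,  0.9564, -2.0396]), 'qvel': array([-0.0021,  0.0013,  0.0002, -0.    , -0.0057,  0.0001]), 'joint_efforts': array([  0.0063, -41.7425, -22.4298,  -0.0009,   0.0209,   0.0002]), 'tcp_pos': array([ 0.4659, -0.1782,  0.0535]), 'orientation': array([3.1389, 0.0014, 1.4503]), 'wrist_force': array([ 0.7131, -0.0053, -0.2809]), 'ft_torque': array([ 0.0424, -0.0279, -0.0327]), 'finger_gap': 0.0024681992626221527}
```

View pics/g1.png

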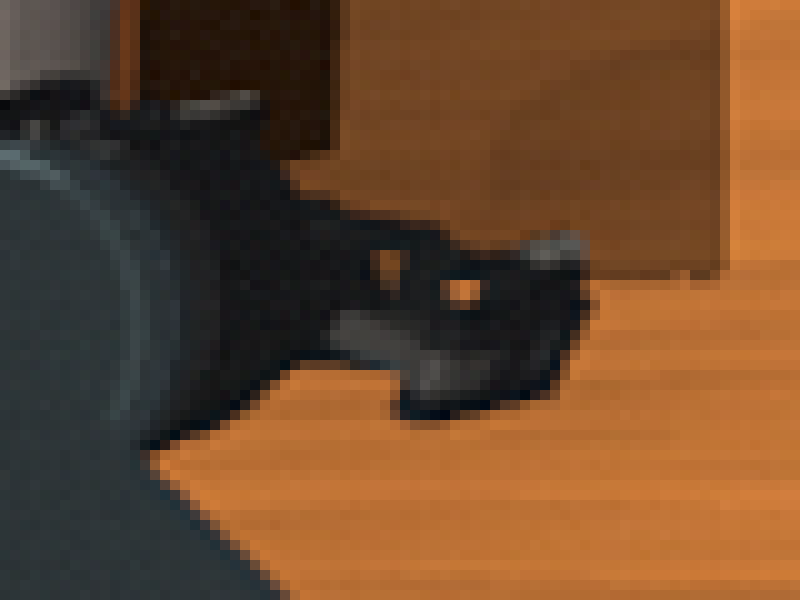

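send_rows(series=[[[0, 0, 0.014, 0, 0, 0, -1], [0, 0, 0.018, 0, 0, 0, -1], [0, 0, 0.02, 0, 0, 0, -1]]])

```text
t: 2.77
tcp_pos: [0.4646, -0.1776, 0.0416]
orientation: [-3.141, -0.0, 1.45]
wrist_force: [-0.4, 0.0, -0.3]
finger_gap: -0.0
```

send_rows(series=[[[0, 0, 0.002, 0, 0, 0, -1], [0, 0, 0.004, 0, 0, 0, -1], [0, 0, 0.004, 0, 0, 0, -1]]])

```text
t: 3.02
tcp_pos: [0.4646, -0.1777, 0.0395]
orientation: [-3.141, -0.0, 1.45]
wrist_force: [0.7, 0.8, -0.3]
finger_gap: -0.001
```

send_rows(series=[[[0, 0, 0.002, 0, 0, 0, -1], [0, 0, 0.004, 0, 0, 0, -1], [0, 0, 0.004, 0, 0, 0, -1]]])

```text
t: 3.27
tcp_pos: [0.4646, -0.1777, 0.0375]
orientation: [-3.141, -0.0, 1.45]
wrist_force: [-0.3, 0.4, -0.1]
finger_gap: -0.001
```

```bash
cat >> h.py <<'E'
import cv2
def crop(n,name,c,w,h,s):
    im=ctrl.read_camera(n)[:,:,::-1];u,v=c
    cv2.imwrite(name,cv2.resize(im[v:v+h,u:u+w],(w*s,h*s),interpolation=cv2.INTER_NEAREST))
E
python3 - <<'E'
from h import *
crop("side","pics/sw4.png",(225,205),60,60,10)
p=ctrl.observe()["tcp_pos"];print(p,(proj("side",p)-[225,205]+.5)*10)
E
```

```text
[ 0.4647 -0.1777  0.0376] [[250.3283 459.7294]]
```

View pics/sw4.png

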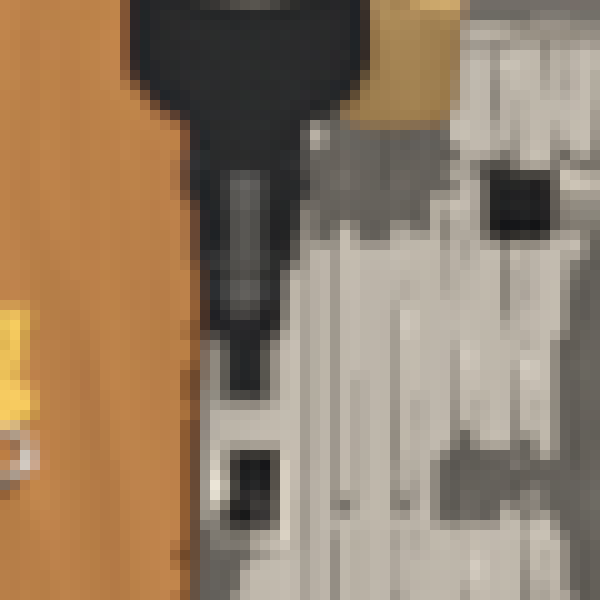

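send_rows(series=[[[0, 0, 0.002, 0, 0, 0, -1], [0, 0, 0.004, 0, 0, 0, -1], [0, 0, 0.004, 0, 0, 0, -1]]])

```text
t: 3.57
tcp_pos: [0.4646, -0.1777, 0.0355]
orientation: [-3.141, -0.0, 1.45]
wrist_force: [0.1, -0.0, 0.0]
finger_gap: 0.004
```

send_rows(series=[[[0, 0, 0.002, 0, 0, 0, -1], [0, 0, 0.004, 0, 0, 0, -1], [0, 0, 0.004, 0, 0, 0, -1]]])

```text
t: 3.82
tcp_pos: [0.4646, -0.1776, 0.0335]
orientation: [-3.141, -0.0, 1.45]
wrist_force: [-0.4, 0.2, -0.4]
finger_gap: 0.003
```

send_rows(series=[[[0, 0, 0.002, 0, 0, 0, -1], [0, 0, 0.004, 0, 0, 0, -1], [0, 0, 0.004, 0, 0, 0, -1]]])

```text
t: 4.07
tcp_pos: [0.4646, -0.1777, 0.0315]
orientation: [-3.141, -0.0, 1.45]
wrist_force: [-0.6, 0.2, -0.9]
finger_gap: -0.003
```

send_rows(series=[[[0, 0, 0.002, 0, 0, 0, -1], [0, 0, 0.004, 0, 0, 0, -1], [0, 0, 0.004, 0, 0, 0, -1]]])

```text
t: 4.32
tcp_pos: [0.4646, -0.1777, 0.0295]
orientation: [-3.141, -0.0, 1.45]
wrist_force: [0.3, 0.7, -0.5]
finger_gap: -0.006
```

send_rows(series=[[[0, 0, 0.002, 0, 0, 0, -1], [0, 0, 0.004, 0, 0, 0, -1], [0, 0, 0.004, 0, 0, 0, -1]]])

```text
t: 4.57
tcp_pos: [0.4646, -0.1777, 0.0275]
orientation: [-3.141, -0.0, 1.45]
wrist_force: [0.0, -0.2, -0.6]
finger_gap: 0.0
```

```bash
python3 - <<'E'
from h import *
crop("side","pics/sw5.png",(225,205),60,60,10)
p=ctrl.observe()["tcp_pos"];print(p,(proj("side",p)-[225,205]+.5)*10, (proj("side",tray(TR,[[-.117,-.073,.043],[-.106,-.085,.043],[-.128,-.085,.043]]))-[225,205]+.5)*10)
E
```

```text
[ 0.4646 -0.1777  0.0276] [[250.033  483.2094]] [[254.6936 446.0597]
 [288.7231 471.3973]
 [219.7571 470.5762]]
```

View pics/sw5.png

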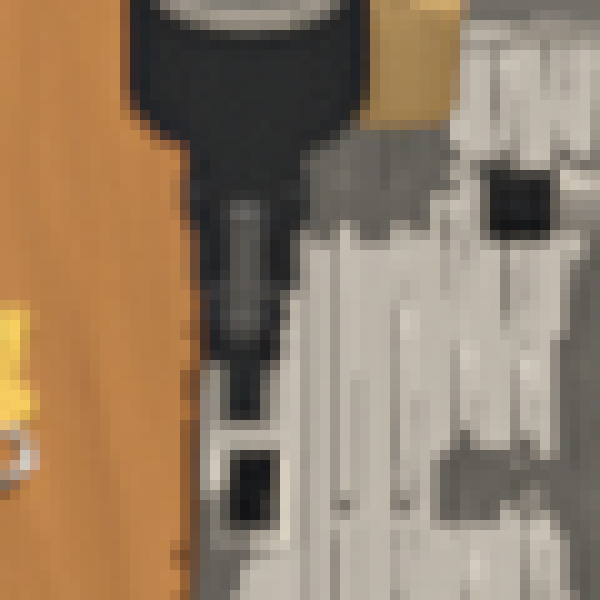

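send_rows(series=[[[0, 0, 0.002, 0, 0, 0, -1], [0, 0, 0.004, 0, 0, 0, -1], [0, 0, 0.004, 0, 0, 0, -1]]])

```text
t: 4.87
tcp_pos: [0.4646, -0.1777, 0.0255]
orientation: [-3.141, -0.0, 1.45]
wrist_force: [-0.5, 0.0, 0.1]
finger_gap: 0.001
```

send_rows(series=[[[0, 0, 0.002, 0, 0, 0, -1], [0, 0, 0.004, 0, 0, 0, -1], [0, 0, 0.004, 0, 0, 0, -1]]])

```text
t: 5.12
tcp_pos: [0.4646, -0.1777, 0.0235]
orientation: [-3.141, -0.0, 1.45]
wrist_force: [-0.1, -0.4, 0.4]
finger_gap: -0.0
```

send_rows(series=[[[0, 0, 0.002, 0, 0, 0, -1], [0, 0, 0.003, 0, 0, 0, -1], [0, 0, 0.003, 0, 0, 0, -1]]])

```text
t: 5.37
tcp_pos: [0.4646, -0.1777, 0.0221]
orientation: [-3.141, -0.0, 1.45]
wrist_force: [-0.6, 1.6, 0.0]
finger_gap: -0.001
```

send_rows(series=[[[0, 0, 0.002, 0, 0, 0, -1], [0, 0, 0.003, 0, 0, 0, -1], [0, 0, 0.003, 0, 0, 0, -1]]])

```text
t: 5.62
tcp_pos: [0.4646, -0.1777, 0.0206]
orientation: [-3.141, -0.0, 1.45]
wrist_force: [0.2, -0.3, -0.3]
finger_gap: -0.003
```

send_rows(series=[[[0, 0, 0.002, 0, 0, 0, -1], [0, 0, 0.003, 0, 0, 0, -1], [0, 0, 0.003, 0, 0, 0, -1]]])

```text
t: 5.87
tcp_pos: [0.4646, -0.1777, 0.0191]
orientation: [-3.141, -0.0, 1.45]
wrist_force: [0.7, 0.6, 0.2]
finger_gap: 0.001
```

```bash
python3 - <<'E'
from h import *
crop("side","pics/sw6.png",(225,205),60,60,10)
s=ctrl.observe();p=s["tcp_pos"];print(p,s["wrist_force"],s["ft_torque"])
E
```

```text
[ 0.4646 -0.1777  0.0192] [-0.4231 -0.7743 -0.6117] [-0.0044  0.0243  0.0442]
```

View pics/sw6.png

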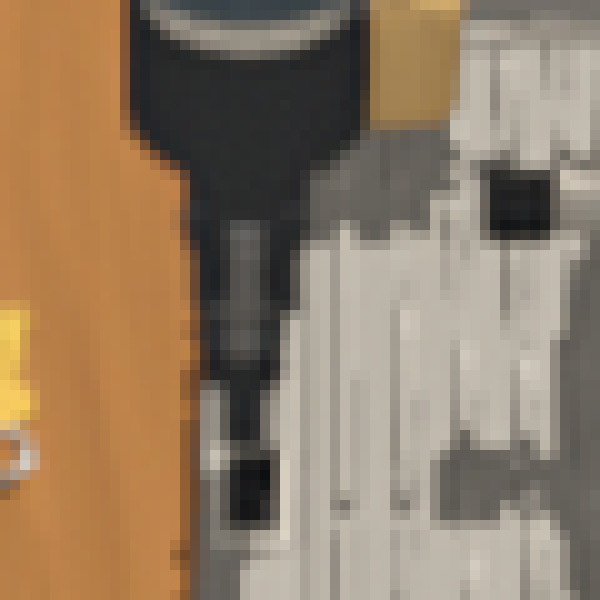

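send_rows(series=[[[0, 0.003, 0.002, 0, 0, 0, -1], [0, 0.003, 0.003, 0, 0, 0, -1], [0, 0.003, 0.003, 0, 0, 0, -1]]])

```text
t: 6.17
tcp_pos: [0.4663, -0.1779, 0.0176]
orientation: [-3.142, -0.0, 1.45]
wrist_force: [-0.7, -0.2, 0.1]
finger_gap: 0.0
```

send_rows(series=[[[0, 0, 0.002, 0, 0, 0, -1], [0, 0, 0.003, 0, 0, 0, -1], [0, 0, 0.003, 0, 0, 0, -1]]])

```text
t: 6.42
tcp_pos: [0.4662, -0.1779, 0.0162]
orientation: [3.142, 0.0, 1.45]
wrist_force: [0.2, 0.3, 1.0]
finger_gap: -0.001
```

send_rows(series=[[[0, 0, 0.002, 0, 0, 0, -1], [0, 0, 0.002, 0, 0, 0, -1], [0, 0, 0.002, 0, 0, 0, -1]]])

```text
t: 6.67
tcp_pos: [0.4663, -0.1778, 0.0153]
orientation: [3.141, -0.0, 1.45]
wrist_force: [0.2, 2.0, 1.5]
finger_gap: 0.003
```

send_rows(series=[[[0, 0, 0.002, 0, 0, 0, -1], [0, 0, 0.002, 0, 0, 0, -1], [0, 0, 0.002, 0, 0, 0, -1]]])

```text
t: 6.92
tcp_pos: [0.4662, -0.1778, 0.0142]
orientation: [-3.142, -0.0, 1.45]
wrist_force: [0.3, 1.6, 1.1]
finger_gap: -0.001
```

send_rows(series=[[[0, 0, 0.002, 0, 0, 0, -1], [0, 0, 0.002, 0, 0, 0, -1], [0, 0, 0.002, 0, 0, 0, -1]]])

```text
t: 7.17
tcp_pos: [0.4661, -0.178, 0.0131]
orientation: [-3.141, 0.0, 1.45]
wrist_force: [-0.4, 1.8, 1.1]
finger_gap: -0.001
```

send_rows(series=[[[0, 0, 0.002, 0, 0, 0, -1], [0, 0, 0.002, 0, 0, 0, -1], [0, 0, 0.002, 0, 0, 0, -1]]])

```text
t: 7.42
tcp_pos: [0.4661, -0.178, 0.0121]
orientation: [-3.141, 0.0, 1.45]
wrist_force: [0.2, 0.7, -0.1]
finger_gap: -0.002
```

```bash
python3 - <<'E'
from h import *
crop("side","pics/sw7.png",(225,205),60,60,10)
s=ctrl.observe();p=s["tcp_pos"];print(p,s["wrist_force"],s["ft_torque"])
E
```

```text
[ 0.4661 -0.178   0.0121] [1.2699 0.5203 1.2227] [ 0.0917  0.0175 -0.0281]
```

View pics/sw7.png

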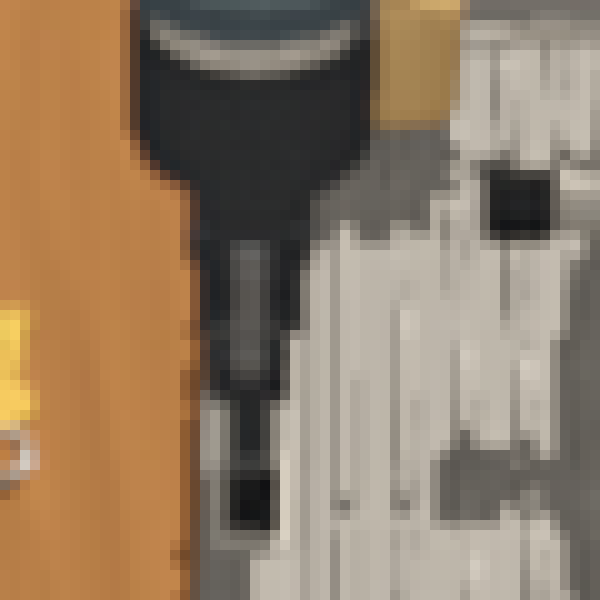

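send_rows(series=[[[0, 0, 0.002, 0, 0, 0, -1], [0, 0, 0.002, 0, 0, 0, -1], [0, 0, 0.002, 0, 0, 0, -1]]])

```text
t: 7.72
tcp_pos: [0.4662, -0.1781, 0.0114]
orientation: [3.142, 0.0, 1.45]
wrist_force: [-1.3, 1.3, 3.9]
finger_gap: -0.005
```

send_rows(series=[[[0, 0, 0.002, 0, 0, 0, -1], [0, 0, 0.002, 0, 0, 0, -1], [0, 0, 0.002, 0, 0, 0, -1]]])

```text
t: 7.97
tcp_pos: [0.4662, -0.1781, 0.0112]
orientation: [3.141, 0.001, 1.45]
wrist_force: [-4.0, 1.7, 12.3]
finger_gap: 0.002
```

send_rows(series=[[[0, 0, 0.001, 0, 0, 0, -1], [0, 0, 0.001, 0, 0, 0, -1], [0, 0, 0.001, 0, 0, 0, -1]]])

```text
t: 8.22
tcp_pos: [0.4662, -0.1782, 0.0112]
orientation: [3.141, 0.001, 1.45]
wrist_force: [-4.0, 2.9, 16.9]
finger_gap: -0.001
```

send_rows(series=[[[0, 0, -0.02, 0, 0, 0, -1], [0, -0.02, -0.1, 0, 0, 0, -1], [0, -0.04, -0.2, 0, 0, 0, -1], [0.3, -0.05, -0.25, 0, 0, 0, -0.2], [0.3, -0.05, -0.25, 0, 0, 0, -0.2], [0.3, -0.05, -0.25, 0, 0, 0, -0.2], [0.3, -0.05, -0.25, 0, 0, 0, -0.2]]])

```text
t: 8.8
tcp_pos: [0.4594, -0.0237, 0.1359]
orientation: [3.14, -0.0, 1.449]
wrist_force: [-0.7, -0.3, 0.4]
finger_gap: 0.4
```

```bash
python3 - <<'E'
from h import *
im=ctrl.read_camera("side")[:,:,::-1]; a=im[190:270,230:310]
b=cv2.imread("pics/side0.png")[235:275,235:265]
a2=im[235:275,235:265]
cv2.imwrite("pics/sw8.png",np.hstack([cv2.resize(x,(390,520),interpolation=cv2.INTER_NEAREST) for x in(b,a2)]))
t=ctrl.read_camera("top")[:,:,::-1];cv2.imwrite("pics/top2.png",t)
t0=cv2.imread("pics/top0.png")
cv2.imwrite("pics/sw9.png",np.hstack([cv2.resize(x[190:215,295:335],(400,250),interpolation=cv2.INTER_NEAREST) for x in(t0,t)]))
print(ctrl.observe())
E
```

```text
{'t': 8.9, 'joint_pos': array([-0.293 ,  0.1583,  1.8435,  0.0013,  1.1378, -1.7477]), 'qvel': array([-0.0673,  0.0291,  0.0062, -0.0413, -0.0313, -0.0659]), 'joint_efforts': array([  1.446 , -36.4259, -26.1591,   0.3765,   0.2566,   0.6655]), 'tcp_pos': array([ 0.4599, -0.0226,  0.136 ]), 'orientation': array([ 3.1394, -0.0008,  1.4541]), 'wrist_force': array([0.1284, 0.6758, 0.1348]), 'ft_torque': array([-0.055 ,  0.0432,  0.039 ]), 'finger_gap': 0.4019173111977805}
```

View pics/sw8.png

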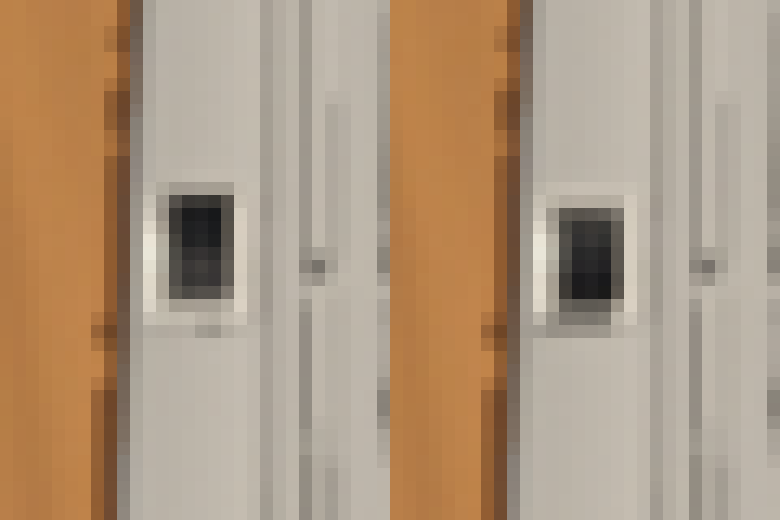

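View pics/sw9.png

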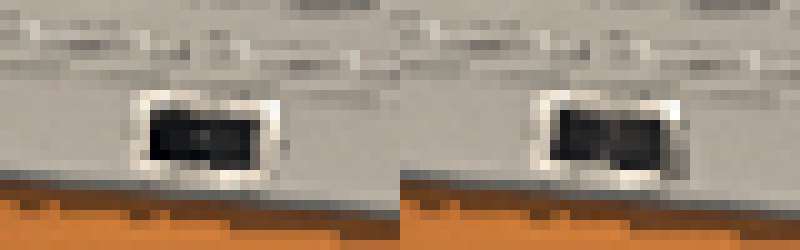

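View pics/top2.png

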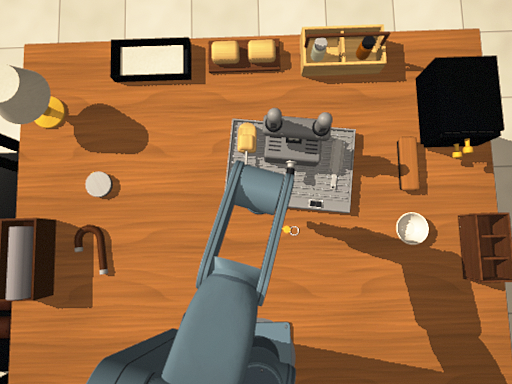

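```bash
python3 - <<'E'
from h import *
row([-.033,0,.10])
E
```

```text
t 8.9 now [ 0.4599 -0.0226  0.136 ] local now [-0.1415  0.08    0.136 ] F [0.1284 0.6758 0.1348] gap 0.4019173111977805
tgt [ 0.5581 -0.1149  0.1   ] row [-0.1606  0.2165  0.0723] [ 0.0014 -0.0005  0.0015]
```

send_rows(series=[[[-0.16, 0.216, 0.0, 0, 0, 0, 0.5], [-0.16, 0.216, 0.0, 0, 0, 0, 0.5], [-0.16, 0.216, 0.0, 0, 0, 0, 0.5], [-0.16, 0.216, 0.0, 0, 0, 0, 0.5], [-0.16, 0.216, 0.03, 0, 0, 0, 0.5], [-0.16, 0.216, 0.072, 0, 0, 0, 0.5], [-0.16, 0.216, 0.072, 0, 0, 0, 0.5], [-0.16, 0.216, 0.072, 0, 0, 0, 0.5]]])

```text
t: 9.57
tcp_pos: [0.5556, -0.1186, 0.0974]
orientation: [-3.138, -0.001, 1.449]
wrist_force: [0.3, -0.3, 1.0]
finger_gap: 0.754
```

```bash
python3 - <<'E'
from h import *
crop("side","pics/k1.png",(230,165),100,75,8)
t=ctrl.read_camera("top")[:,:,::-1];cv2.imwrite("pics/k1t.png",cv2.resize(t[100:200,215:345],(780,600),interpolation=cv2.INTER_NEAREST))
row([-.033,0,.10])
p=ctrl.observe()["tcp_pos"]
o=Ro.from_euler('z',TR[2]).apply([0,.032,0])
for z in(0,.03):
  for k in(-1,0,1): print(z,k,(proj("side",p+k*o+[0,0,z])-[230,165]+.5)*8,(proj("top",p+k*o+[0,0,z])-[215,100]+.5)*6)
E
```

```text
t 9.6667 now [ 0.5572 -0.1189  0.0994] local now [-0.0334 -0.0041  0.0994] F [0.7808 0.1901 0.298 ] gap 0.7454907399175589
tgt [ 0.5581 -0.1149  0.1   ] row [ 0.0081  0.0008 -0.0011] [ 0.0004  0.0002 -0.0014]
0 -1 [[373.7595 511.5225]] [[525.917  436.4064]]
0 0 [[370.4319 463.2252]] [[462.409  430.7316]]
0 1 [[367.2366 416.8493]] [[399.0089 425.0664]]
0.03 -1 [[377.0361 451.8444]] [[531.9075 426.828 ]]
0.03 0 [[373.5996 404.1705]] [[466.8455 421.0231]]
0.03 1 [[370.3014 358.4164]] [[401.8967 415.2283]]
```

View pics/k1.png

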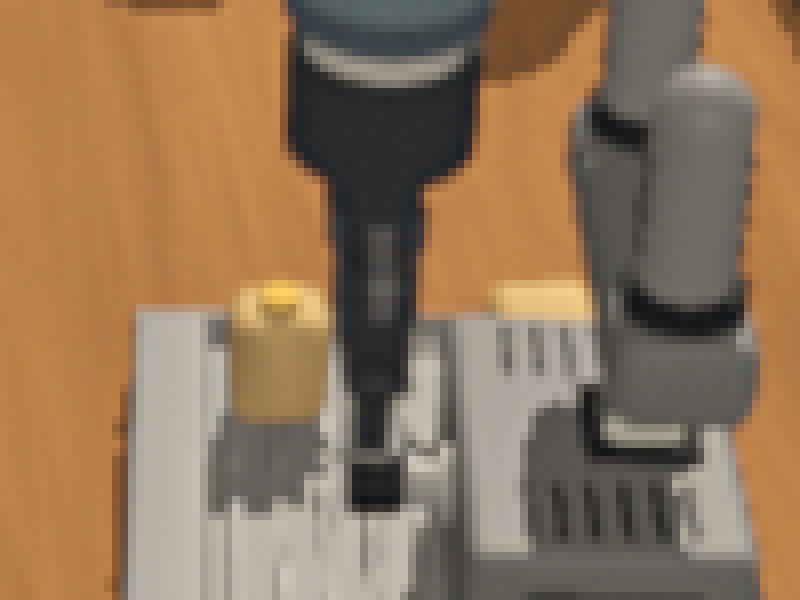

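View pics/k1t.png

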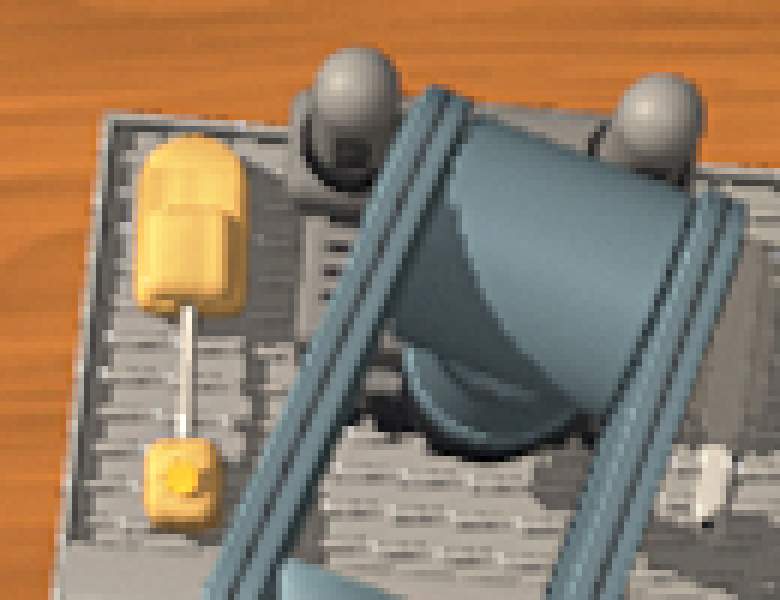

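```bash
python3 - <<'E'
from h import *
crop("side","pics/k2.png",(120,0),270,260,2)
crop("side","pics/k2b.png",(220,60),130,130,4)
print([proj("side",tray(TR,[.075,y,.322])) for y in(-.065,.065)])
E
```

```text
[array([[317.9298, 173.689 ]]), array([[312.5483, 152.6914]])]
```

View pics/k2.png

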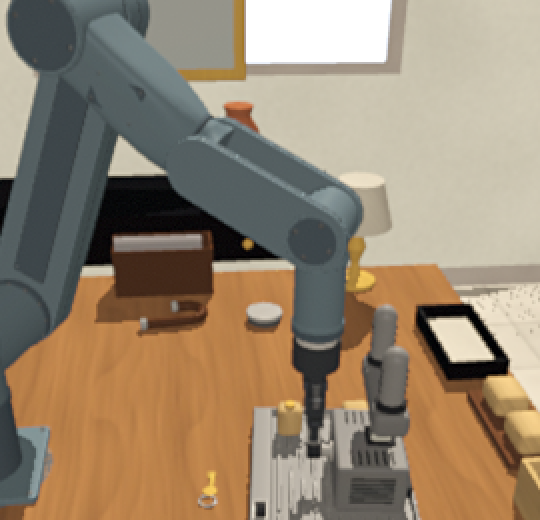

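View pics/k2b.png

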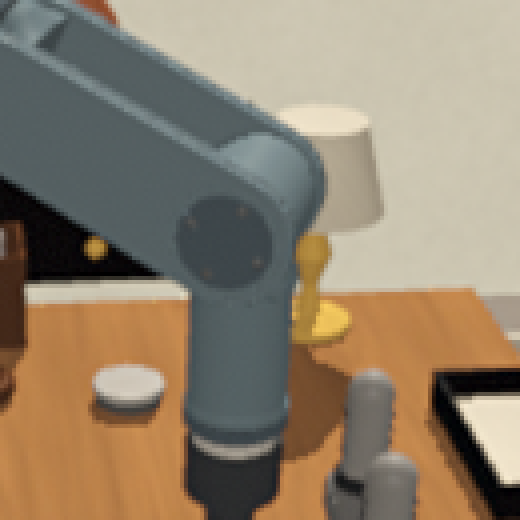

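send_rows(series=[[[0.008, 0.001, 0.03, 0, 0, 0, 0.5], [0.008, 0.001, 0.06, 0, 0, 0, 0.5], [0.008, 0.001, 0.08, 0, 0, 0, 0.5], [0.008, 0.001, 0.08, 0, 0, 0, 0.5], [0.008, 0.001, 0.08, 0, 0, 0, 0.5]]])

```text
t: 10.18
tcp_pos: [0.5579, -0.1145, 0.0589]
orientation: [-3.141, -0.0, 1.45]
wrist_force: [-0.1, -0.1, -0.0]
finger_gap: 0.755
```

```bash
python3 - <<'E'
from h import *
crop("side","pics/k3.png",(230,165),100,75,8)
row([-.033,0,.037])
E
```

```text
t 10.2333 now [ 0.5585 -0.1147  0.0594] local now [-0.0327  0.0002  0.0594] F [ 0.7034 -0.9721  0.193 ] gap 0.7508634960186187
tgt [ 0.5581 -0.1149  0.037 ] row [-0.0004 -0.0006  0.0449] [ 0.0005  0.0002 -0.0012]
```

View pics/k3.png

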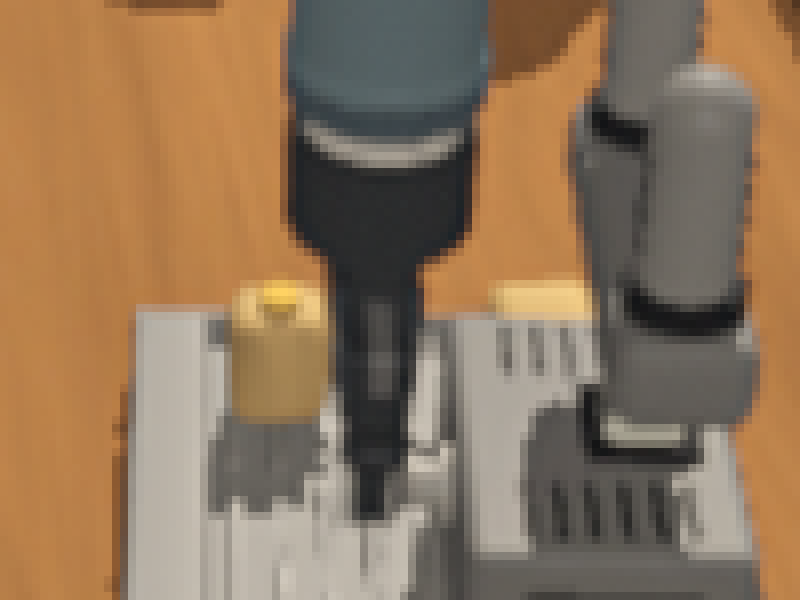

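send_rows(series=[[[0, -0.001, 0.02, 0, 0, 0, 0.5], [0, -0.001, 0.045, 0, 0, 0, 0.5], [0, -0.001, 0.045, 0, 0, 0, 0.5]]])

```text
t: 10.48
tcp_pos: [0.5564, -0.1141, 0.0345]
orientation: [-3.139, -0.001, 1.45]
wrist_force: [0.4, 0.0, -0.5]
finger_gap: 0.753
```

```bash
python3 - <<'E'
from h import *
crop("side","pics/k4.png",(230,165),100,75,8)
t=ctrl.read_camera("top")[:,:,::-1];cv2.imwrite("pics/k4t.png",cv2.resize(t[130:200,250:340],(720,560),interpolation=cv2.INTER_NEAREST))
row([-.033,0,.037])
E
```

```text
t 10.5833 now [ 0.5573 -0.1144  0.0361] local now [-0.0339  0.0004  0.0361] F [ 0.9669 -0.3096 -0.0293] gap 0.7461667192413066
tgt [ 0.5581 -0.1149  0.037 ] row [-0.0007  0.0018 -0.0018] [-0.0004 -0.0001 -0.0013]
```

View pics/k4.png

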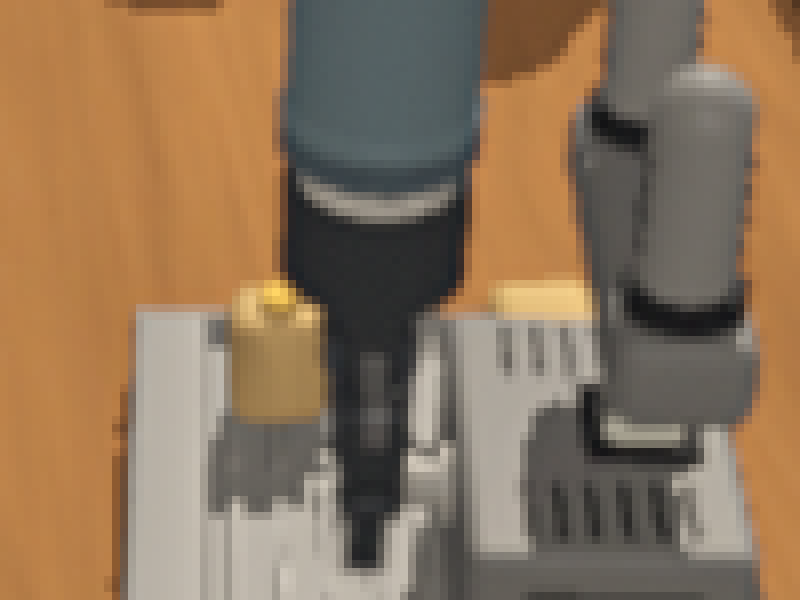

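View pics/k4t.png

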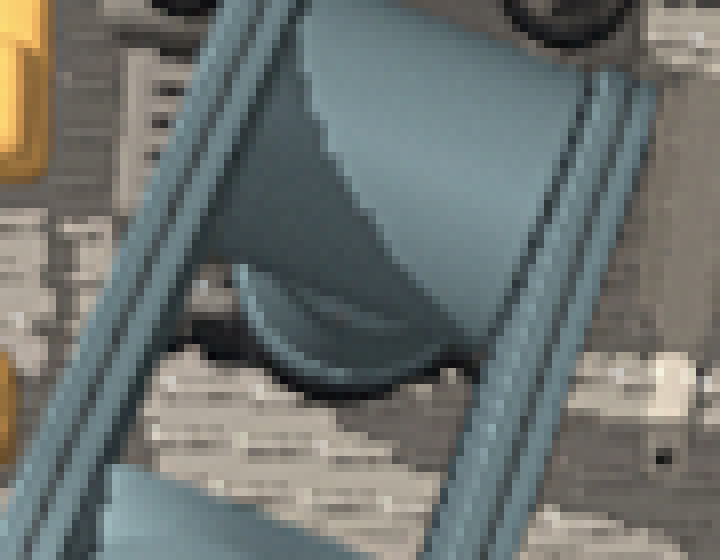

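send_rows(series=[[[0, 0.001, 0, 0, 0, 0, -0.1], [0, 0.001, 0, 0, 0, 0, -0.3], [0, 0.001, 0, 0, 0, 0, -0.5], [0, 0.001, 0, 0, 0, 0, -1], [0, 0.001, 0, 0, 0, 0, -1], [0, 0.001, 0, 0, 0, 0, -1], [0, 0.001, 0, 0, 0, 0, -1]]], grip_force=60)

```text
t: 11.17
tcp_pos: [0.5585, -0.1152, 0.037]
orientation: [3.14, 0.001, 1.45]
wrist_force: [-1.9, -2.9, 6.3]
finger_gap: 0.286
```

```bash
python3 - <<'E'
from h import *
crop("side","pics/k5.png",(230,165),100,75,8)
row([-.045,0,.037]);print(ctrl.observe()["ft_torque"])
for l in([-.032,-.013,.085],[-.032,-.02,.066]):print((proj("side",tray(TR,l))-[230,165]+.5)*8)
E
```

```text
t 11.2167 now [ 0.5584 -0.1152  0.037 ] local now [-0.0326 -0.0003  0.037 ] F [-1.7663 -2.9428  4.7684] gap 0.2848693837692524
tgt [ 0.5462 -0.1135  0.037 ] row [ 0.0005 -0.0247 -0.0001] [ 0.0008  0.0006 -0.0013]
[-0.4769  0.307   0.0708]
[[373.3148 504.5534]]
[[372.0414 551.5336]]
```

View pics/k5.png

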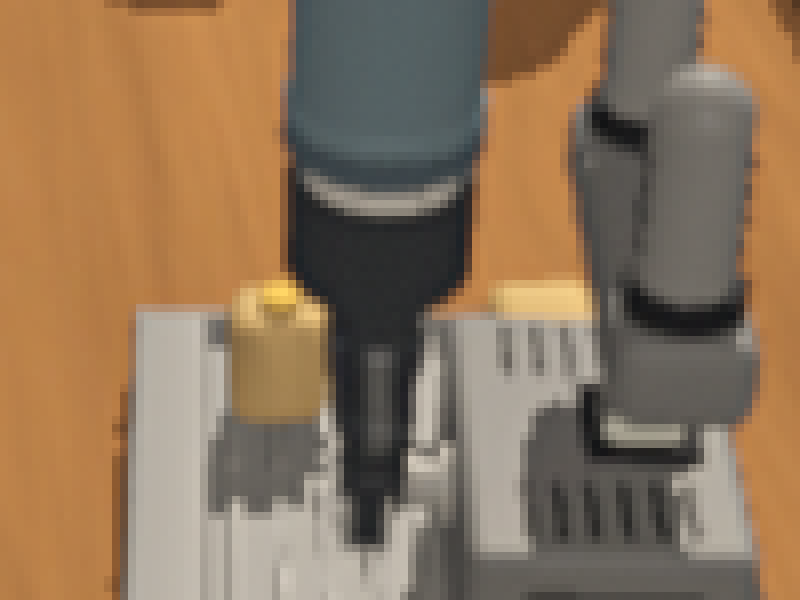

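send_rows(series=[[[0, -0.004, 0, 0, 0, 0, -1], [0, -0.008, 0, 0, 0, 0, -1], [0, -0.01, 0, 0, 0, 0, -1], [0, -0.01, 0, 0, 0, 0, -1]]])

```text
t: 11.55
tcp_pos: [0.5568, -0.1151, 0.0372]
orientation: [3.134, 0.001, 1.449]
wrist_force: [8.8, -2.8, -1.5]
finger_gap: 0.285
```

```bash
python3 - <<'E'
from h import *
row([-.045,0,.037]);print(ctrl.observe()["ft_torque"])
E
```

```text
t 11.55 now [ 0.5568 -0.1151  0.0372] local now [-0.0343 -0.0003  0.0372] F [ 8.7521 -2.8479 -1.5434] gap 0.285378148129575
tgt [ 0.5462 -0.1135  0.037 ] row [ 0.0006 -0.0214  0.0001] [ 0.005   0.0008 -0.0016]
[-0.4257 -1.2307  0.0984]
```

send_rows(series=[[[0, -0.004, 0, 0, 0, 0, -1], [0, -0.008, 0, 0, 0, 0, -1], [0, -0.012, 0, 0, 0, 0, -1], [0, -0.012, 0, 0, 0, 0, -1], [0, -0.012, 0, 0, 0, 0, -1]]])

```text
t: 11.97
tcp_pos: [0.5511, -0.1144, 0.0371]
orientation: [3.133, 0.001, 1.449]
wrist_force: [9.2, -3.0, -2.9]
finger_gap: 0.281
```

```bash
python3 - <<'E'
from h import *
crop("side","pics/k6.png",(230,165),100,75,8)
row([-.045,0,.037]);print(ctrl.observe()["ft_torque"])
E
```

```text
t 12.0167 now [ 0.5511 -0.1144  0.037 ] local now [-0.04   -0.0003  0.037 ] F [ 9.5194 -2.971  -3.5163] gap 0.2843115835445502
tgt [ 0.5462 -0.1135  0.037 ] row [ 0.0006 -0.01    0.    ] [ 0.0052  0.0008 -0.0016]
[-0.4043 -1.4323 -0.0141]
```

View pics/k6.png

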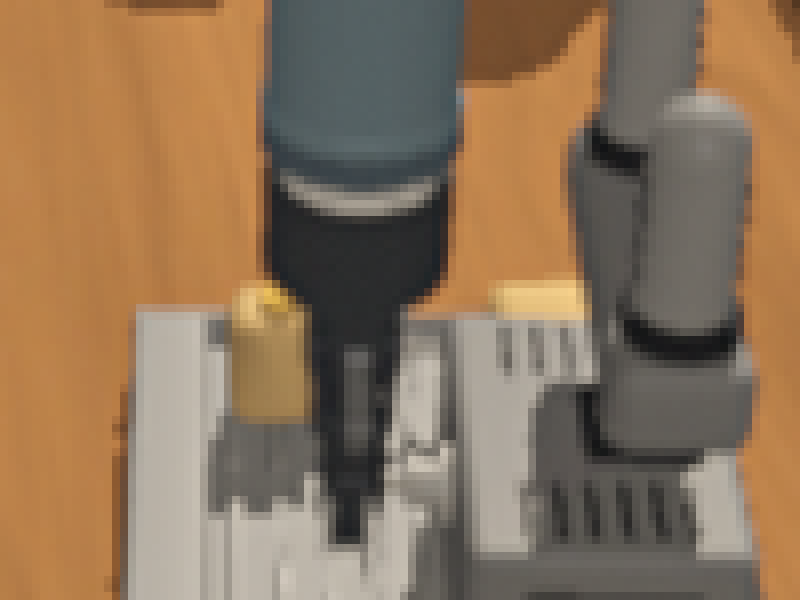

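send_rows(series=[[[0, -0.004, 0, 0, 0, 0, -1], [0, -0.008, 0, 0, 0, 0, -1], [0, -0.01, 0, 0, 0, 0, -1], [0, -0.01, 0, 0, 0, 0, -1]]])

```text
t: 12.35
tcp_pos: [0.5468, -0.1139, 0.0371]
orientation: [3.132, 0.001, 1.449]
wrist_force: [10.7, -2.7, -3.9]
finger_gap: 0.284
```

send_rows(series=[[[0, -0.002, 0, 0, 0, 0, -1], [0, -0.003, 0, 0, 0, 0, -1], [0, -0.003, 0, 0, 0, 0, -1]]])

```text
t: 12.6
tcp_pos: [0.5469, -0.1139, 0.0372]
orientation: [3.129, 0.001, 1.449]
wrist_force: [16.8, -2.6, -8.2]
finger_gap: 0.286
```

send_rows(series=[[[0, -0.002, 0, 0, 0, 0, -1], [0, -0.003, 0, 0, 0, 0, -1], [0, -0.003, 0, 0, 0, 0, -1]]])

```text
t: 12.85
tcp_pos: [0.547, -0.1139, 0.0372]
orientation: [3.126, 0.001, 1.449]
wrist_force: [21.1, -1.7, -12.0]
finger_gap: 0.287
```

send_rows(series=[[[0, 0.001, 0, 0, 0, 0, -1], [0, 0.001, 0, 0, 0, 0, -1], [0, 0.001, 0, 0, 0, 0, -1], [0, 0.001, 0, 0, 0, 0, -1], [0, 0.001, 0, 0, 0, 0, -1], [0, 0.001, 0, 0, 0, 0, -1], [0, 0.001, 0, 0, 0, 0, -1], [0, 0.001, 0, 0, 0, 0, -1], [0, 0.001, 0, 0, 0, 0, -1], [0, 0.001, 0, 0, 0, 0, -1], [0, 0.001, 0, 0, 0, 0, -1], [0, 0.001, 0, 0, 0, 0, -1]]])

```text
t: 13.85
tcp_pos: [0.547, -0.1139, 0.0372]
orientation: [3.127, 0.002, 1.449]
wrist_force: [18.4, -2.0, -9.9]
finger_gap: 0.288
```

```bash
python3 - <<'E'
from h import *
crop("side","pics/k7.png",(230,165),100,75,8)
row([-.045,0,.037]);print(ctrl.observe()["ft_torque"])
E
```

```text
t 13.9 now [ 0.5469 -0.1139  0.0372] local now [-0.0442 -0.0004  0.0372] F [ 20.1246  -2.7535 -10.1393] gap 0.27768267146980025
tgt [ 0.5462 -0.1135  0.037 ] row [ 0.0007 -0.0016  0.0004] [ 0.0091  0.0009 -0.0019]
[-0.3859 -2.8069  0.1346]
```

View pics/k7.png

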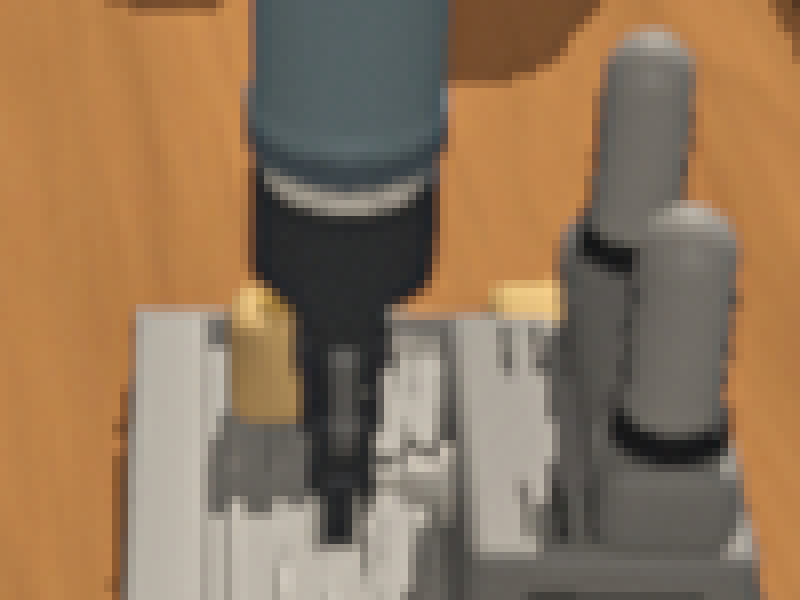

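send_rows(series=[[[0, 0, 0, 0, 0, 0, -1], [0, 0, 0, 0, 0, 0, -1], [0, 0, 0, 0, 0, 0, -1], [0, 0, 0, 0, 0, 0, -1], [0, 0, 0, 0, 0, 0, -1], [0, 0, 0, 0, 0, 0, -1], [0, 0, 0, 0, 0, 0, -1], [0, 0, 0, 0, 0, 0, -1], [0, 0, 0, 0, 0, 0, -1], [0, 0, 0, 0, 0, 0, -1], [0, 0, 0, 0, 0, 0, -1], [0, 0, 0, 0, 0, 0, -1]]])

```text
t: 14.9
tcp_pos: [0.547, -0.1139, 0.0372]
orientation: [3.127, 0.001, 1.449]
wrist_force: [18.9, -2.1, -9.7]
finger_gap: 0.281
```

```bash
python3 - <<'E'
from h import *
print((proj("side",tray(TR,[[.075,-.065,.322],[.075,-.065,.262],[.075,-.065,.282]]))-[230,165]+.5)*8)
crop("side","pics/k8.png",(230,165),100,75,8)
a=cv2.imread("pics/k7.png").astype(int);b=cv2.imread("pics/k8.png");print("max diff",np.abs(a-b).max())
t=ctrl.read_camera("top")[:,:,::-1];cv2.imwrite("pics/top9.png",t)
row([-.045,0,.037])
E
```

```text
[[707.4384  73.512 ]
 [691.1666 214.5475]
 [696.49   168.4069]]
max diff 5
t 15.0 now [ 0.547  -0.1139  0.0372] local now [-0.0442 -0.0004  0.0372] F [ 19.9214  -1.986  -11.0032] gap 0.28601341508582134
tgt [ 0.5462 -0.1135  0.037 ] row [ 0.0008 -0.0016  0.0004] [ 0.0091  0.0009 -0.002 ]
```

View pics/top9.png

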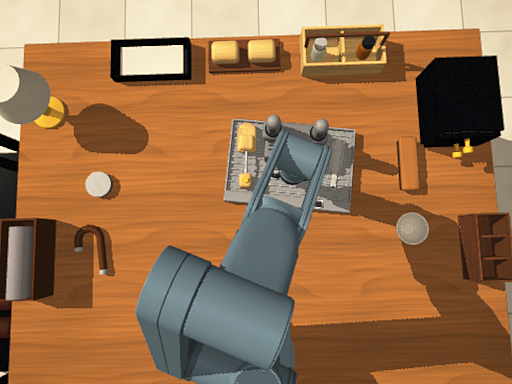

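View pics/k8.png

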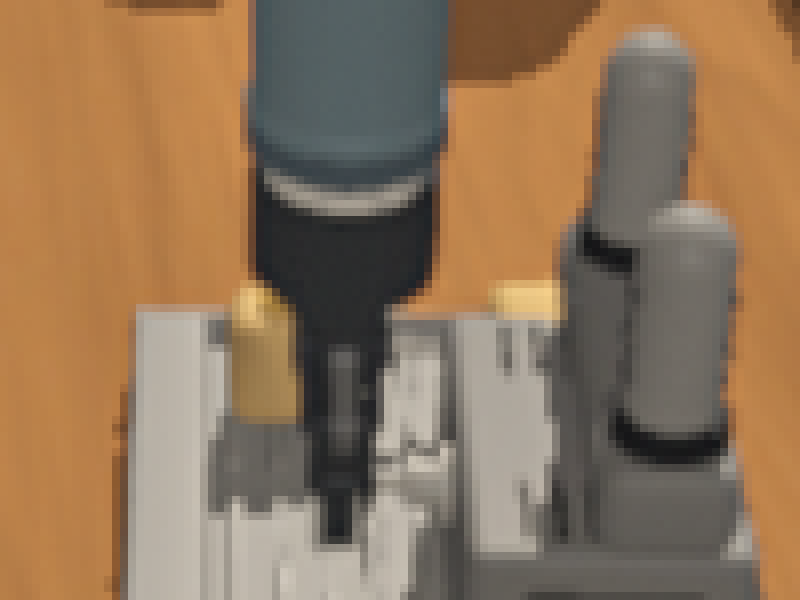

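```bash
python3 -c "
from h import *
print(ctrl.close_job())"
```

```text
the job is handed in; nothing more can be done
None
```

I switched the warmer off, then pulled the plunger knob out and let the mast sink. I handed in at about 15 s with the knob still gripped fully back.

- **Switch:** I pressed the raised left half down until it hit a hard stop, after about 4.3 mm of travel. The force reached about 17 N at the stop, above the 3 to 5 N you gave. In the pictures afterwards the right half stands up. I did not take a close-up of the rocker again at the end.
- **Plunger:** I gripped the knob with 60 N and pulled it level, along the tray's -x. The tool moved 11.6 mm and then stopped, while the pull rose to 18–20 N against the 12 N spring. I take that as the end stop. The grip did not slip during the last second of holding.
- **Mast:** The nozzle top dropped about as far in the side picture as a 60 mm sink should show. Two pictures 1 s apart were the same.
- **Other objects:** Nothing else was touched. The parts of the last top view not hidden by the arm look unchanged.

One check disagreed with what you gave. Both the camera and the contact with the switch put the real fingertips about 27 mm above the reported TCP. I therefore set heights by picture and contact force.

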